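# Index the banding wheel to its long scale line

### The arm

A 6-joint arm with a two-finger parallel gripper is mounted at the origin on the work surface. World frame = base frame: x ahead of the robot, y to its left, z up, the work surface at z = 0. Lengths are in m, angles in degrees, forces in N, time in s.
With the tool pointing down it reaches from about 0.275 to 0.725 m from the base axis. Payload 15.9 kg.
Tool frame: the origin (TCP) lies midway between the tips of the shut fingers; the grasp point (between the pads) lies 19 mm behind it (arm.grip_depth is the distance from the TCP to the grasp point, in m); z points along the fingers, y is the line along which they close (so a half turn about z gives the same grasp; the last joint's range is limited). The gripper opens to 85 mm and grips with 20 to 120 N. Pads are 22 mm wide; open, the fingers measure 114 mm over their backs; the gripper's body (76 mm by 85 mm) begins 54 mm behind the grasp point. The pads swing forward as they close: fully open they stand 13 mm farther back than shut.
Start: joints at [72.365, 12.198, -1.971, 75.831, 0, 90], TCP at [0.151, 0.476, 0.207] pointing down, gripper open.
Joint ranges: [-170.91, 170.91], [-42.67, 98.43], [-65.05, 77.54], [-120.47, 116.71], [-90, 82.35], [-180, 180]. Speed limits (degrees/s): [108.29, 108.29, 136.94, 147.25, 180, 180].

### API

Orientations are given as a 3x3 rotation matrix whose columns are the frame's x, y, z axes.
In Python, from workcell import sense, read_camera, arm gives the robot as it stands. The module is installed in compiled form; this text tells all that it offers.
- The arm moves only by the shell command python3 -m creep 'ROWS' [OPENING]. ROWS is a JSON object of lists of equal length, an entry for each row: "offset": the shift along the tool's x, y, z in units of 25 mm (1.0 is 25 mm), a list of three; "yaw": the turn about the tool's z in degrees. A call has exactly 5 rows; each row is the pose to reach, as a shift and turn from the pose commanded when the call began, along the tool's axes at that moment; what a row does not reach only later rows make up. A row lasts 1/10 s, in which the tool goes at most 50 mm and 8.59 degrees, less where a joint would pass 70% of its speed; a pose out of reach is approached as far as the arm can. A call with a gripper value outside its range is refused whole. OPENING is the gripper's target within -1 to 1 (shut at 1, half-way at 0, fully open at -1), set as the call begins (- or left out, the last holds). The fingers move at their own pace and stop on an object; the grip force is fixed at half the most. Time passes only in rows, so rows that repeat a pose let the fingers close, or fill a call up. It gives the time, the measured TCP pose, the force, the opening and the grip force at its end, in the units of the state.
- sense(): the state, without advancing time (a new reading comes with each control period).
- read_camera(name): name is "scene" or "side" or "wrist"; returns a dict with "frame" (420x560x3 uint8, red, green, blue), "camera_matrix" (3x3 intrinsics, pixels), "pose" (4x4, takes a point from camera to world coordinates). Camera axes: x right, y down, z forward; pixel columns grow to the right and rows downward; lengths in m; the calibration is good to about 2 mm. The wrist camera is an equidistant fisheye: a pixel r from the principal point sees the ray r / f radians off the axis. A picture is of the moment at which its call begins. There is no depth.
- arm.job_done(): hands the job in; it is judged then, once.
The state is a dict: "time": time; "qpos": joint angles; "qvel": joint speeds; "tau": joint torques, N m; "ee_pos": TCP position; "tcp_rot": TCP orientation; "ft_force": force on the tool from outside, world axes, zero at the start; "wrist_torque": the same for the moment, N m; "grip_width": opening from 0.0 (shut) to 1.0 (fully open); "grasp_force": force on a finger pad.
Only numpy, scipy, OpenCV 4.12 (cv2) and the standard library are available. Lean on these libraries where they do the work, as an engineer would, in place of code of your own. Each camera call takes 0.05 s, during which the arm holds its last target. There are 200 camera calls.

### The job

Turn the potter's banding wheel so that the next side of the little pot comes round for painting: with a fingertip, gently push the wheel's upright stud round until the index mark on the disc lines up with the long line of the scale, either way round, then take the hand away. Do not touch the pot riding in the middle of the wheel, and leave the jar, the tub and the brush where they are.

Things in the scene. Friction and masses are not known exactly. Their poses are not given: they have to be found in the camera images.
- wheel: Aluminium disc, 200 mm across, 6 mm thick, top 50 mm above the table, turning on a fixed white drum 270 mm across, 44 mm high. Origin on the axis at the disc's underside; z up along the axis, x along the index mark. Turns both ways without stops; friction 1.5 N at the stud plus slight drag; stays where left. It weighs 0.35 kg and jumps ahead a little if struck rather than pushed slowly.
- stud (a point): Upright dark steel stud, 16 mm in diameter, 28 mm tall, fixed on the disc 80 mm from the axis, diametrically opposite the index mark. The point lies at the centre of its foot, on the disc's top face (50 mm above the table); z up. The gap between it and the pot is about 38 mm.
- index_mark (a point): Outer end of the index mark, a straight black radial bar 5 mm wide and 34 mm long painted on the disc, the only mark on it, reaching to its rim. The point lies 102 mm from the axis, just over the rim, 50 mm above the table.
- target_line (a point): Inner end of the long scale line: the black radial line on the top of the white fixed drum that is 29 mm long and 5 mm wide; the 23 other scale lines, 15 degrees apart, are only 10 mm long and 2.5 mm wide. The point lies 102 mm from the wheel's axis, 44 mm above the table, so seen from above it coincides with the index_mark point when the two are lined up.
- pot: Small terracotta pot, 56 mm across, 55 mm tall, standing loose within a few mm of the middle of the disc and turning with it. Origin at the centre of its underside, z up.
- bottle: White lidded paint jar, 48 mm across, 85 mm tall, standing on the table to the left of the wheel. Origin at the centre of its underside.
- tub: Open yellow plastic tub, 84 mm across, 60 mm tall, standing on the table to the right of the wheel. Origin at the centre of its underside.
- brush: Paint brush about 200 mm long lying on the table beyond the wheel. Its x axis runs along it from handle to bristles.
Not all that is in view belongs to the job. What is meant by the pot is not purple or turquoise, and is the larger of those in its own colour.

How it is judged:
By the outcome, as a careful person would: the job done as asked, in the order asked, and still so for the second after the job is handed in, with the robot touching nothing.
It also fails if it takes over 45 s, if anything falls off the work surface, if the arm or the gripper's body presses on something with over 40 N, if the wrist force passes 120 N, or if a joint passes its speed limit or range.

## Working session

There is one attempt and no reset: what is moved stays moved. The work goes in short steps, Python scripts to look and compute and a shell command to move; the robot and the scene stay as the last step left them, time stands still between calls to the robot, and variables do not carry over. Pictures are saved under pics/ and viewed, at most 12 in all, crops included, and the job is handed in when it is done.

```bash
mkdir -p pics; python3 - <<'E'
from workcell import sense, read_camera, arm
import cv2,numpy as np
s=sense();print({k:np.round(v,3).tolist() for k,v in s.items()})
for n in("scene","side"):
    c=read_camera(n);cv2.imwrite(f"pics/{n}0.png",c["frame"][:,:,::-1]);np.savez(f"{n}0.npz",**c)
    print(n,np.round(c["camera_matrix"],1).tolist(),np.round(c["pose"],3).tolist())
E
```

```text
{'time': 0.0, 'qpos': [72.363, 12.224, -2.005, 75.831, -0.001, 90.0], 'qvel': [-0.091, 0.063, 0.006, -0.091, 0.05, 0.022], 'tau': [-0.004, -68.615, 48.712, 0.018, -0.0, -0.0], 'ee_pos': [0.151, 0.476, 0.207], 'tcp_rot': [[-0.953, 0.303, -0.0], [0.303, 0.953, -0.001], [-0.0, -0.001, -1.0]], 'ft_force': [-0.89, -0.668, 0.025], 'wrist_torque': [0.015, 0.016, 0.001], 'grasp_force': 0.0, 'grip_width': 0.995}
scene [[490.8, 0.0, 278.7], [0.0, 490.8, 217.5], [0.0, 0.0, 1.0]] [[-0.042, 0.675, -0.736, 1.343], [0.999, 0.02, -0.039, 0.036], [-0.012, -0.737, -0.676, 0.816], [0.0, 0.0, 0.0, 1.0]]
side [[445.6, 0.0, 275.4], [0.0, 445.6, 207.3], [0.0, 0.0, 1.0]] [[0.759, -0.48, 0.44, 0.159], [-0.651, -0.544, 0.53, -0.503], [-0.015, -0.688, -0.725, 0.705], [0.0, 0.0, 0.0, 1.0]]
```

View pics/scene0.png

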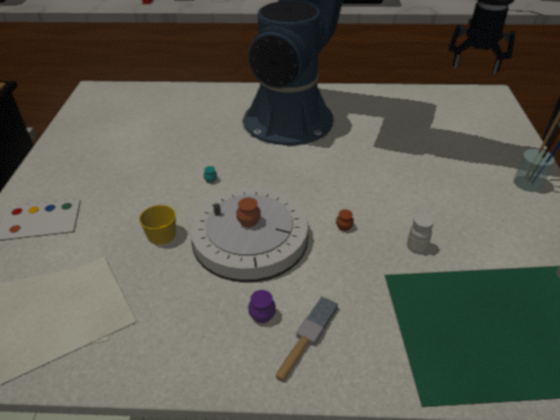

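View pics/side0.png

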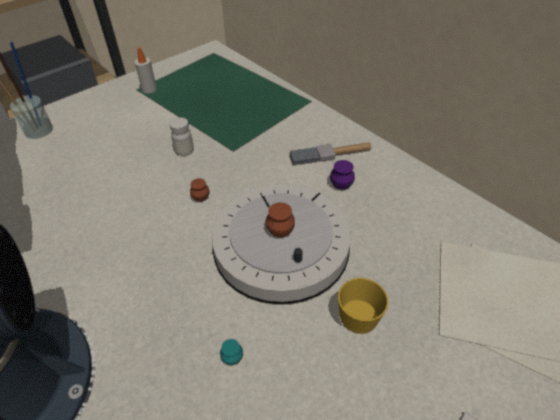

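Scene view: wheel at about (250,230), terracotta pot on it at (248,211), stud (217,209), index mark (284,231) and long line (255,262). Lookalikes for the pot are the small terracotta pot (345,220), the purple pot (262,306) and the turquoise pot (210,174). The pot I want is the larger terracotta one on the wheel. In the side view the stud is at (298,255), the mark at (266,200) and the long line at (316,196).

```bash
cat > h.py <<'E'
import numpy as np,cv2
def cast(c,uv,z):
    uv=np.atleast_2d(np.float64(uv));K,T=c["camera_matrix"],c["pose"]
    d=np.c_[(uv-K[:2,2])/K[0,0],np.ones(len(uv))]@T[:3,:3].T
    return T[:3,3]+d*((z-T[2,3])/d[:,2])[:,None]
def topview(c,ctr,z,half=.15,n=600):
    """metric rectification of plane z: image x = world y decreasing, image y = world x decreasing"""
    K,T=c["camera_matrix"],c["pose"]
    w=np.array([[ctr[0]+sx*half,ctr[1]+sy*half,z] for sx,sy in((1,1),(1,-1),(-1,-1),(-1,1))])
    p=(w-T[:3,3])@T[:3,:3]@K.T;p=p[:,:2]/p[:,2:]
    H=cv2.getPerspectiveTransform(np.float32(p),np.float32([[0,0],[n,0],[n,n],[0,n]]))
    return cv2.warpPerspective(c["frame"][:,:,::-1],H,(n,n),flags=cv2.INTER_CUBIC)
E
python3 - <<'E'
from h import *
im=[]
for n,st,mk,tg in(("scene",(217,214),(284,231),(255,262)),("side",(298,260),(266,200),(316,196))):
    c=dict(np.load(n+"0.npz"));f=c["frame"]
    print(n,"stud",cast(c,st,.05).round(3),"mark",cast(c,mk,.05).round(3),"tgt",cast(c,tg,.044).round(3))
    # disc+drum top: ellipse of the light pixels
    hsv=cv2.cvtColor(f,cv2.COLOR_RGB2HSV)
    g=f.max(2).astype(int)
    # dark blobs
    m=(g<80).astype(np.uint8);k,l,s,ce=cv2.connectedComponentsWithStats(m)
    w=cast(c,st,.05)[0]
    for i in range(1,k):
        p=cast(c,ce[i],.05)[0]
        if s[i,4]<400 and abs(ce[i]-np.array(mk)).max()<90: print(ce[i].round(1),s[i].tolist(),p.round(3))
    im.append(topview(c,(.575+0,0.0),.047,.2,600)) if 0 else None
    r=cv2.resize(f[160:290,180:370] if n=="scene" else f[170:310,200:370],None,fx=3 if n=="scene" else 2.8,fy=3 if n=="scene" else 2.8,interpolation=cv2.INTER_CUBIC)
    cv2.imwrite(f"pics/{n}crop.png",r[:,:,::-1])
E
```

```text
scene stud [[ 0.501 -0.152  0.05 ]] mark [[0.553 0.006 0.05 ]] tgt [[ 0.643 -0.053  0.044]]
[211.5 177.3] [205, 171, 14, 13, 113] [ 0.363 -0.185  0.05 ]
[217.  209.8] [213, 204, 10, 12, 75] [ 0.486 -0.154  0.05 ]
[252.4 219.2] [238, 207, 27, 23, 363] [ 0.516 -0.068  0.05 ]
[346.6 225. ] [337, 217, 19, 16, 177] [0.529 0.147 0.05 ]
[282.5 230.5] [276, 229, 14, 4, 20] [0.551 0.003 0.05 ]
[254.9 262.1] [254, 258, 3, 9, 14] [ 0.649 -0.052  0.05 ]
[305. 258.] [305, 258, 1, 1, 1] [0.634 0.053 0.05 ]
[264. 268.] [264, 268, 1, 1, 1] [ 0.664 -0.032  0.05 ]
[266. 268.] [266, 268, 1, 1, 1] [ 0.664 -0.028  0.05 ]
[255. 274.] [255, 274, 1, 1, 1] [ 0.681 -0.049  0.05 ]
[322. 301.] [322, 301, 1, 1, 1] [0.746 0.087 0.05 ]
[325.5 301. ] [325, 301, 2, 1, 2] [0.746 0.093 0.05 ]
[317. 306.] [317, 306, 1, 1, 1] [0.759 0.077 0.05 ]
[326.2 307.2] [325, 306, 4, 3, 6] [0.761 0.094 0.05 ]
[316. 308.] [316, 308, 1, 1, 1] [0.763 0.075 0.05 ]
[329. 309.] [329, 309, 1, 1, 1] [0.765 0.099 0.05 ]
[322.5 312.7] [321, 312, 4, 2, 6] [0.774 0.087 0.05 ]
[326. 313.] [326, 313, 1, 1, 1] [0.774 0.093 0.05 ]
[312.5 315. ] [
[... 217 characters left out ...]
9, 1, 1, 1] [0.788 0.089 0.05 ]
side stud [[ 0.5   -0.152  0.05 ]] mark [[0.555 0.004 0.05 ]] tgt [[ 0.644 -0.052  0.044]]
[304. 160.] [290, 153, 31, 12, 116] [0.699 0.044 0.05 ]
[337.5 154. ] [337, 154, 2, 1, 2] [0.771 0.009 0.05 ]
[339.2 179.8] [329, 168, 25, 22, 264] [ 0.711 -0.054  0.05 ]
[197.6 188.8] [191, 186, 15, 5, 24] [0.467 0.126 0.05 ]
[199.9 197.8] [191, 192, 18, 10, 70] [0.456 0.1   0.05 ]
[314.8 196.7] [312, 194, 7, 6, 11] [ 0.636 -0.056  0.05 ]
[265.3 200.9] [262, 196, 7, 11, 22] [0.552 0.003 0.05 ]
[274.6 219.3] [266, 215, 23, 7, 61] [ 0.533 -0.048  0.05 ]
[277.1 232.1] [265, 223, 28, 15, 147] [ 0.515 -0.077  0.05 ]
[297.4 255.1] [293, 248, 9, 15, 107] [ 0.507 -0.143  0.05 ]
```

View pics/scenecrop.png

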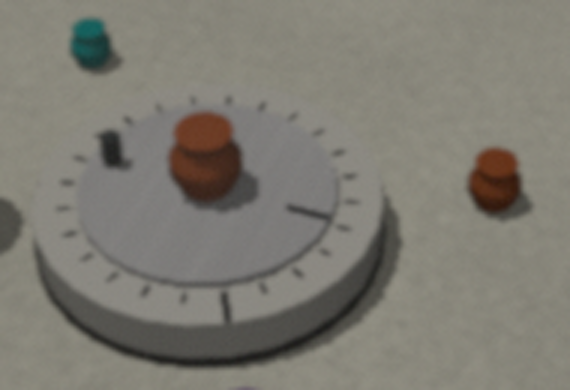

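Both views agree: stud to bar middle measures 165 mm (expected 165) and long line to axis 119 mm (expected 116). The axis is at about (0.526, -0.076). The mark sits at 71.5° and the line at 11°, so the wheel must turn about 60° clockwise. That means pushing along the current tool +x with shut fingers, starting behind the stud.

```bash
python3 -m creep '{"offset":[[-0.8,-0.7,0],[-1.9,-1.6,0],[-3.0,-2.6,0],[-4.1,-3.6,0],[-5.2,-4.5,0]],"yaw":[0,0,0,0,0]}' 1
python3 -m creep '{"offset":[[-1.1,-1,0],[-2.2,-2,0],[-3.4,-2.9,0],[-4.5,-3.9,0],[-5.6,-4.9,0]],"yaw":[0,0,0,0,0]}'
python3 -m creep '{"offset":[[-1.1,-1,0],[-2.2,-2,0],[-3.4,-2.9,0],[-4.5,-3.9,0],[-5.6,-4.9,0]],"yaw":[0,0,0,0,0]}'; python3 -c "
from workcell import sense;print(sense()['qpos'],sense()['tcp_rot'])"
```

```text
time: 0.6
ee_pos: [0.2415, 0.3283, 0.2069]
tcp_rot: [[-0.953, 0.303, -0.0], [0.303, 0.953, -0.0], [0.0, -0.0, -1.0]]
ft_force: [0.8, 0.6, 0.0]
grip_width: 0.142
grasp_force: 0.0
time: 1.1
ee_pos: [0.338, 0.1693, 0.207]
tcp_rot: [[-0.953, 0.303, -0.0], [0.303, 0.953, -0.0], [0.0, -0.0, -1.0]]
ft_force: [0.4, 0.5, -0.0]
grip_width: -0.006
grasp_force: 0.0
time: 1.6
ee_pos: [0.4343, 0.01, 0.2069]
tcp_rot: [[-0.953, 0.303, -0.0], [0.303, 0.953, 0.0], [0.0, -0.0, -1.0]]
ft_force: [0.9, 1.2, 0.5]
grip_width: -0.001
grasp_force: 0.0
[ 1.31987841e+00  4.50232732e+00 -1.10570274e+01  7.44546567e+01
  3.62436583e-03  1.89645793e+01] [[-9.52954442e-01  3.03113462e-01 -2.45937660e-04]
 [ 3.03113457e-01  9.52954474e-01  5.76074275e-05]
 [ 2.51828980e-04 -1.96497605e-05 -9.99999968e-01]]
```

```bash
python3 -m creep '{"offset":[[-1.2,-1.1,0],[-2.4,-2.2,0],[-3.6,-3.3,0],[-4.8,-4.4,0],[-6.0,-5.4,0]],"yaw":[0,0,0,0,0]}'
python3 -m creep '{"offset":[[0,0,0.5],[0,0,1],[0,0,1.5],[0,0,2],[0,0,2.4]],"yaw":[0,0,0,0,0]}'
python3 - <<'E'
from workcell import *;import numpy as np,cv2
c=read_camera("wrist");np.savez("wrist1.npz",**c);w=c["frame"][:,:,::-1]
s=read_camera("side");np.savez("side1.npz",**s)
a=cv2.resize(s["frame"][110:320,180:420,::-1],None,fx=1,fy=1)
cv2.imwrite("pics/w1.png",np.hstack([w,np.pad(a,((0,210),(0,0),(0,0)))]))
print(c["camera_matrix"],c["pose"].round(3),np.round(sense()["ee_pos"],4))
E
```

```text
time: 2.1
ee_pos: [0.5363, -0.1643, 0.2068]
tcp_rot: [[-0.953, 0.303, -0.0], [0.303, 0.953, 0.0], [0.0, -0.0, -1.0]]
ft_force: [0.2, 0.8, 0.8]
grip_width: -0.004
grasp_force: 0.0
time: 2.6
ee_pos: [0.5356, -0.1624, 0.146]
tcp_rot: [[-0.953, 0.303, -0.001], [0.303, 0.953, 0.0], [0.001, -0.0, -1.0]]
ft_force: [-0.0, 0.7, 0.7]
grip_width: -0.006
grasp_force: 0.0
[[325.1922621    0.         277.87863527]
 [  0.         325.1922621  207.37640846]
 [  0.           0.           1.        ]] [[ 0.304  0.904  0.301  0.458]
 [ 0.953 -0.288 -0.097 -0.138]
 [-0.001  0.316 -0.949  0.313]
 [ 0.     0.     0.     1.   ]] [ 0.5351 -0.1623  0.1457]
```

View pics/w1.png

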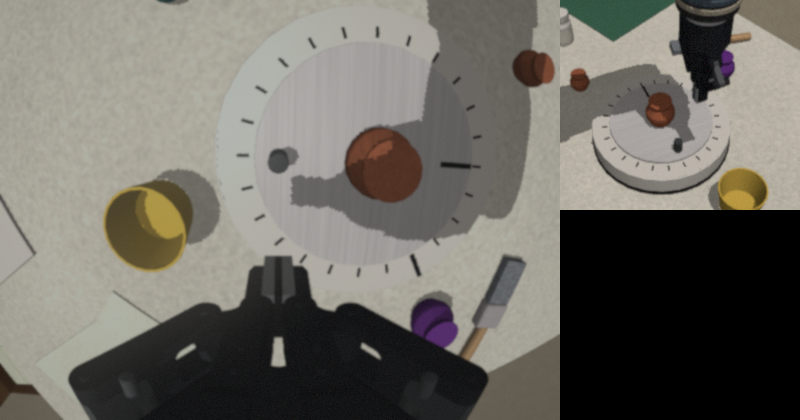

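Wrist view: stud (278,160), index mark (457,165), long line (416,265), pot (383,163), fingertips (278,262), with the finger linkage spreading out to (75,380) and (487,380). I'll work out the linkage outline to check that it clears the pot top at 105 mm, and refine the wheel angles.

```bash
cat >> h.py <<'E'
def fray(c,uv):
    uv=np.atleast_2d(np.float64(uv));K,T=c["camera_matrix"],c["pose"]
    q=(uv-K[:2,2])/K[0,0];r=np.linalg.norm(q,axis=1)[:,None]
    return T[:3,3],np.c_[np.sin(r)*q/r,np.cos(r)]@T[:3,:3].T
def fcast(c,uv,z):
    o,d=fray(c,uv);return o+d*((z-o[2])/d[:,2])[:,None]
E
python3 - <<'E'
from h import *
c=dict(np.load("wrist1.npz"));R=np.array([[-.953,.303,0],[.303,.953,0],[0,0,-1]]);t=np.array([.5353,-.1623,.1457])
o,d=fray(c,[(248,268),(308,268),(264,257),(293,257),(248,300),(308,310),(345,305),(480,370),(487,385),(70,380),(210,305)])
oo=R.T@(o-t);dd=d@R
for x in(.011,0):
    print(x);print(((oo+dd*((x-oo[0])/dd[:,0])[:,None])*1000).round(0).tolist())
S=fcast(c,(278,165),.05)[0];M=fcast(c,[(442,164),(471,166)],.05);T=fcast(c,[(412,256),(420,275)],.044)
print(S,M,T)
A=S+(M[1]-S)*80/180;print("axis",A, "r",np.linalg.norm(M-A,axis=1),np.linalg.norm(T-A,axis=1))
a=lambda p:np.degrees(np.arctan2(p[...,1]-A[1],p[...,0]-A[0]));print(a(M),a(T),a(S))
# drum top / disc centre by contour is a check
E
```

```text
0.011
[[11.0, -14.0, -42.0], [11.0, 12.0, -42.0], [11.0, -7.0, -31.0], [11.0, 6.0, -31.0], [11.0, -12.0, -67.0], [11.0, 10.0, -73.0], [11.0, 24.0, -71.0], [11.0, 60.0, -111.0], [11.0, 59.0, -117.0], [11.0, -61.0, -115.0], [11.0, -26.0, -71.0]]
0
[[0.0, -16.0, -22.0], [0.0, 15.0, -22.0], [0.0, -8.0, -9.0], [0.0, 7.0, -10.0], [0.0, -14.0, -51.0], [-0.0, 12.0, -58.0], [0.0, 28.0, -55.0], [0.0, 69.0, -102.0], [0.0, 68.0, -110.0], [0.0, -71.0, -107.0], [0.0, -30.0, -55.0]]
[ 0.50630141 -0.15394074  0.05      ] [[ 0.5469149  -0.01267162  0.05      ]
 [ 0.55720402  0.01835387  0.05      ]] [[ 0.63141952 -0.05526925  0.044     ]
 [ 0.65695252 -0.04931797  0.044     ]]
axis [ 0.52892479 -0.07736536  0.05      ] r [0.06714852 0.09980924] [0.10502098 0.1312012 ]
[74.45975831 73.54078441] [12.16579891 12.35673493] -106.45921558640606
```

```bash
python3 -m creep '{"offset":[[0,0,0.7],[0,0,1.4],[0,0,2.1],[0,0,2.8],[0,0,3.35]],"yaw":[0,0,0,0,0]}'
python3 -m creep '{"offset":[[0.08,0,0],[0.16,0,0],[0.24,0,0],[0.32,0,0],[0.4,0,0]],"yaw":[0,0,0,0,0]}'
python3 - <<'E'
from workcell import *;import numpy as np,cv2
c=read_camera("wrist");np.savez("wrist2.npz",**c);w=c["frame"][60:360,100:500,::-1]
cv2.imwrite("pics/w2.png",cv2.resize(w,None,fx=2,fy=2));print(np.round(sense()["ee_pos"],4),sense()["ft_force"])
E
```

```text
time: 3.2
ee_pos: [0.536, -0.1625, 0.063]
tcp_rot: [[-0.953, 0.303, 0.0], [0.303, 0.953, 0.0], [-0.0, 0.0, -1.0]]
ft_force: [0.2, 0.6, -0.7]
grip_width: 0.002
grasp_force: 0.0
time: 3.7
ee_pos: [0.5265, -0.1595, 0.064]
tcp_rot: [[-0.953, 0.303, 0.001], [0.303, 0.953, -0.0], [-0.001, 0.0, -1.0]]
ft_force: [-0.5, -0.4, 0.1]
grip_width: 0.003
grasp_force: 0.0
[ 0.5262 -0.1594  0.0638] [ 0.82786272 -0.32347108 -0.27937008]
```

View pics/w2.png

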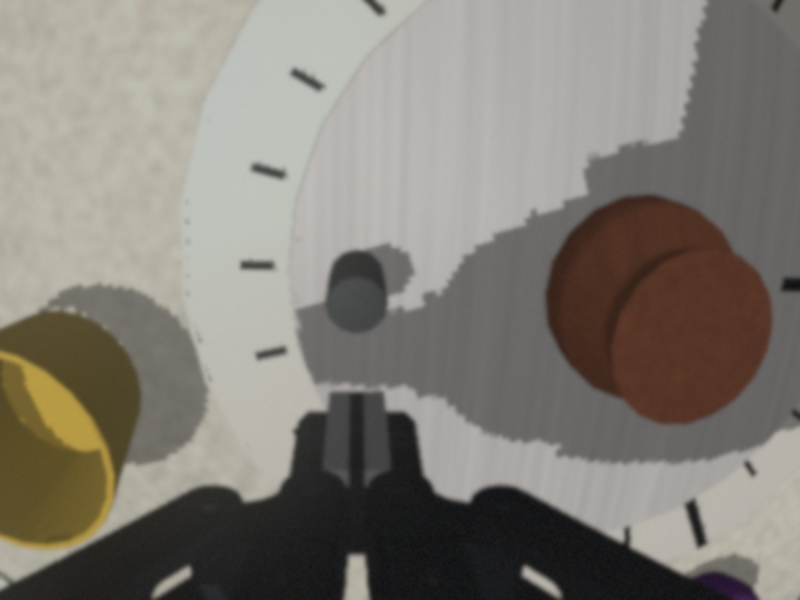

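Wrist crop: stud top at (357,305), fingertip front edge at (357,392), so the stud is centred ahead of the finger with a gap of about 16 mm. Pot well clear at (690,335). I'll advance slowly, then orbit the axis.

```bash
python3 -m creep '{"offset":[[0.12,0,0],[0.24,0,0],[0.36,0,0],[0.47,0,0],[0.56,0,0]],"yaw":[0,0,0,0,0]}' | grep -E "pos|force"
python3 -m creep '{"offset":[[0.11,-0.01,0],[0.22,-0.015,0],[0.33,-0.02,0],[0.44,-0.015,0],[0.55,-0.01,0]],"yaw":[2,4,6,8,10]}'| grep -E "pos|force"
python3 -m creep '{"offset":[[0.11,-0.01,0],[0.22,-0.015,0],[0.33,-0.02,0],[0.44,-0.015,0],[0.55,-0.01,0]],"yaw":[2,4,6,8,10]}'| grep -E "pos|force"
python3 - <<'E'
from workcell import *;import numpy as np,cv2
c=read_camera("wrist");np.savez("wrist3.npz",**c);w=c["frame"][60:360,100:500,::-1]
cv2.imwrite("pics/w3.png",cv2.resize(w,None,fx=2,fy=2));print(np.round(sense()["ee_pos"],4),sense()["tcp_rot"].round(3))
E
```

```text
ee_pos: [0.5128, -0.1552, 0.0634]
ft_force: [0.3, -0.0, 0.5]
grasp_force: 0.0
ee_pos: [0.4997, -0.1513, 0.0633]
ft_force: [0.1, 1.0, -1.0]
grasp_force: 0.0
ee_pos: [0.4874, -0.1451, 0.0634]
ft_force: [-0.5, -0.8, -0.1]
grasp_force: 0.0
[ 0.4871 -0.1449  0.0634] [[-0.79   0.613 -0.   ]
 [ 0.613  0.79   0.   ]
 [ 0.    -0.    -1.   ]]
```

View pics/w3.png

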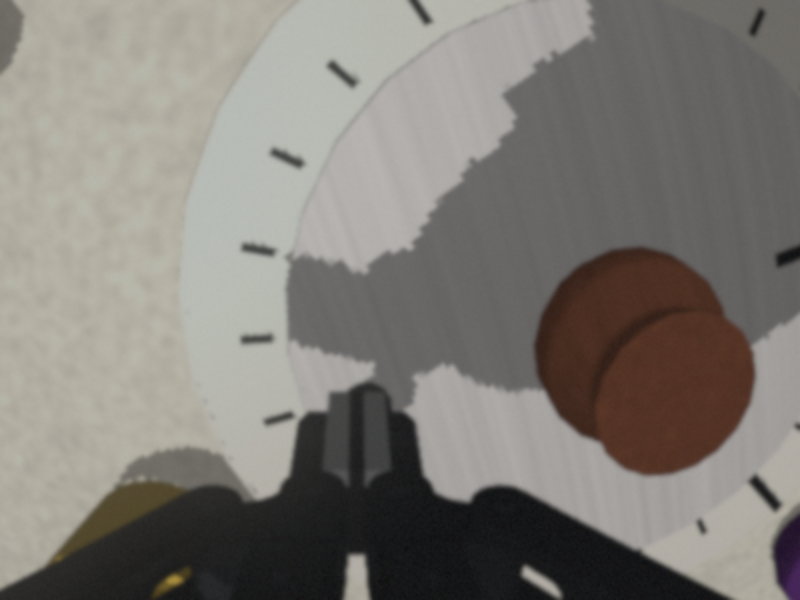

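Wrist crop: the stud only peeks out at about (370,388), right at the fingertip. The mark is at (790,255) and the long line at (765,493). I'll measure the wheel angle and check where the stud really is.

```bash
cat >> h.py <<'E'
def report(c,mark,line,A=np.array([.528,-.077])):
    M=fcast(c,mark,.05);T=fcast(c,line,.044)
    for n,p in(("mark",M),("line",T)):
        print(n,p.round(4).tolist(),"r",np.linalg.norm(p[:,:2]-A,axis=1).round(4),"ang",np.degrees(np.arctan2(p[:,1]-A[1],p[:,0]-A[0])).round(2))
def blobs(c,th=60,amin=15,amax=600):
    m=(c["frame"].max(2)<th).astype(np.uint8);k,l,s,ce=cv2.connectedComponentsWithStats(m)
    for i in range(1,k):
        if amin<s[i,4]<amax: print(ce[i].round(1),s[i].tolist(),fcast(c,ce[i],.05)[0].round(3))
E
python3 - <<'E'
from h import *
from workcell import *
for i in(2,3):
    c=dict(np.load(f"wrist{i}.npz"));print(i);blobs(c)
S=fcast(c,(284,254),.078)[0];print("stud top at",S)
s=read_camera("side");f=s["frame"][150:330,190:390,::-1];g=read_camera("scene")["frame"][150:330,170:370,::-1]
cv2.imwrite("pics/s3.png",cv2.resize(np.hstack([f,g]),None,fx=2,fy=2,interpolation=cv2.INTER_CUBIC))
E
```

```text
2
[371.5  19.7] [370, 14, 4, 13, 20] [ 0.417 -0.07   0.05 ]
[416.5  20.7] [416, 15, 2, 12, 23] [ 0.422 -0.043  0.05 ]
[325.8  32.4] [323, 27, 7, 12, 17] [ 0.418 -0.098  0.05 ]
[489.5  59.2] [487, 54, 6, 11, 28] [0.453 0.003 0.05 ]
[513.3  90.8] [510, 87, 8, 8, 22] [0.476 0.018 0.05 ]
[527.8 126.7] [524, 124, 8, 6, 21] [0.503 0.027 0.05 ]
[532.6 164.3] [529, 163, 8, 4, 17] [0.531 0.029 0.05 ]
[380.2 198.3] [374, 170, 22, 61, 226] [ 0.519 -0.094  0.05 ]
[279.7 194. ] [267, 187, 25, 19, 244] [ 0.499 -0.15   0.05 ]
[414.  207.4] [403, 187, 33, 48, 177] [ 0.532 -0.073  0.05 ]
[509.  202.1] [491, 199, 42, 7, 218] [0.552 0.003 0.05 ]
[547.3 298. ] [539, 296, 18, 5, 49] [0.665 0.055 0.05 ]
[526.9 322.2] [514, 301, 26, 41, 171] [0.683 0.032 0.05 ]
[447.6 321.2] [444, 311, 8, 21, 70] [ 0.636 -0.056  0.05 ]
3
[400.3  40.3] [399, 33, 4, 16, 45] [ 0.434 -0.017  0.05 ]
[354.2  44.7] [352, 39, 5, 13, 23] [ 0.421 -0.042  0.05 ]
[442.7  50. ] [441, 44, 5, 13, 38] [0.453 0.004 0.05 ]
[90.1 82.7] [81, 63, 15, 40, 194] [ 0.337 -0.174  0.05 ]
[478.1  70.8] [475, 65, 7, 12, 34] [0.476 0.019 0.05 ]
[74.4 85.6] [69, 69, 12, 29, 105] [ 0.33  -0.184  0.05 ]
[504.6  99.7] [501, 95, 8, 10, 29] [0.502 0.028 0.05 ]
[521.5 133.9] [518, 131, 8, 7, 23] [0.53 0.03 0.05]
[528.4 170.7] [525, 169, 8, 5, 19] [0.557 0.024 0.05 ]
[505.5 183.1] [488, 174, 36, 19, 232] [0.552 0.001 0.05 ]
[380.1 215.3] [368, 186, 41, 68, 384] [ 0.513 -0.087  0.05 ]
[410.8 232.8] [395, 214, 45, 48, 270] [ 0.536 -0.076  0.05 ]
[482.  305.8] [476, 299, 13, 15, 60] [ 0.636 -0.055  0.05 ]
[501.7 327.4] [487, 314, 39, 38, 572] [ 0.679 -0.045  0.05 ]
[517.9 346.6] [506, 336, 28, 28, 226] [ 0.726 -0.036  0.05 ]
stud top at [ 0.48521628 -0.14034033  0.078     ]
```

View pics/s3.png

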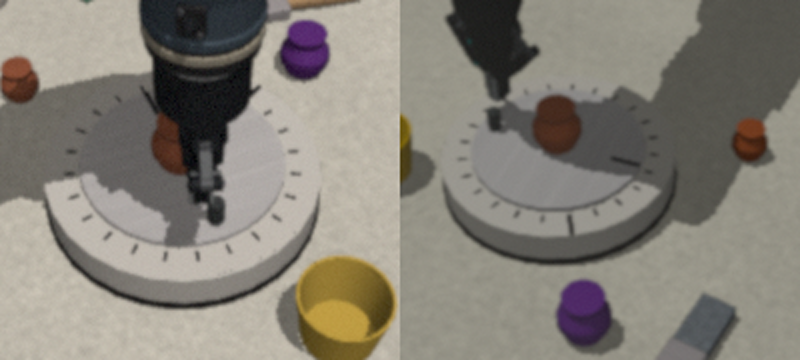

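The mark hasn't moved: (0.552, 0.002) before and after. In both outside views the fingertip is above or behind the stud, so it rode over it without contact. I'll triangulate the fingertip height.

```bash
python3 - <<'E'
from h import *
from workcell import *
S=dict(np.load("side0.npz"));C=dict(np.load("scene0.npz"))
def tri(a,b):
    P=[c["camera_matrix"]@np.linalg.inv(c["pose"])[:3] for c in(S,C)]
    x=cv2.triangulatePoints(P[0],P[1],np.float64(a),np.float64(b)).ravel();x=x[:3]/x[3]
    r=[(p@np.r_[x,1])[:2]/(p@np.r_[x,1])[2] for p in P];return x.round(4),np.round(r,1)
print("tip",tri((292.5,246.5),(218.5,198.5)));print("studtop",tri((297.5,250.5),(217,205)))
K=lambda c,p:(c["camera_matrix"]@(np.linalg.inv(c["pose"])[:3]@np.r_[p,1]))
t=sense()["ee_pos"]
for c in(S,C):q=K(c,t);print("TCP projects",q[:2]/q[2])
f=read_camera("side")["frame"][215:275,265:325,::-1];g=read_camera("scene")["frame"][175:235,190:250,::-1]
cv2.imwrite("pics/z3.png",cv2.resize(np.hstack([f,g]),None,fx=6.6,fy=6.6,interpolation=cv2.INTER_CUBIC))
E
```

```text
tip (array([ 0.492 , -0.1459,  0.0904]), array([[292.6, 246.6],
       [218.6, 198.5]]))
studtop (array([ 0.4997, -0.1501,  0.0769]), array([[297.3, 250.4],
       [216.9, 205.1]]))
TCP projects [290.24628386 256.97369419]
TCP projects [220.24691076 206.03955805]
```

View pics/z3.png

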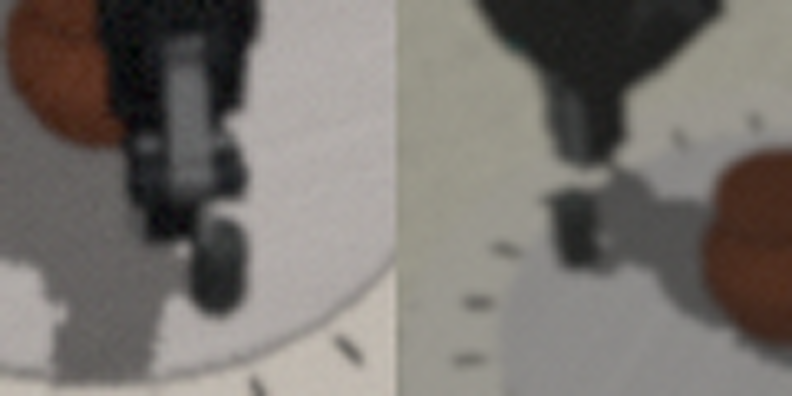

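The fingertip is really at about z = 0.082, roughly 19 mm above the reported TCP, so it passed just over the 78 mm stud. I'll go back behind the stud, then down about 20 mm more, and check for force.

```bash
python3 -m creep '{"offset":[[0,0,-0.4],[-0.5,0.15,-0.6],[-1,0.3,-0.6],[-1.5,0.5,-0.6],[-1.95,0.65,-0.6]],"yaw":[0,-5,-10,-15,-20]}' | grep -E "pos|ft_force"
python3 -m creep '{"offset":[[0,0,0.3],[0,0,0.6],[0,0,0.8],[0,0,1.0],[0,0,1.1]],"yaw":[0,0,0,0,0]}' | grep -E "pos|ft_force"
python3 -m creep '{"offset":[[0,0,0.06],[0,0,0.12],[0,0,0.18],[0,0,0.24],[0,0,0.3]],"yaw":[0,0,0,0,0]}' | grep -E "pos|ft_force"
python3 - <<'E'
from workcell import *;import numpy as np,cv2
S=read_camera("side");C=read_camera("scene")
a=S["frame"][205:275,275:345,::-1];g=C["frame"][175:245,190:260,::-1];w=read_camera("wrist");np.savez("wrist4.npz",**w)
v=cv2.resize(w["frame"][150:290,210:350,::-1],(70*4,70*4))
cv2.imwrite("pics/z4.png",np.hstack([cv2.resize(i,(260,260),interpolation=2) for i in (a,g,v)]))
E
```

```text
ee_pos: [0.537, -0.1624, 0.0792]
ft_force: [-0.1, -0.2, -0.1]
ee_pos: [0.5356, -0.1619, 0.0503]
ft_force: [0.3, 0.7, 0.1]
ee_pos: [0.5362, -0.1621, 0.0433]
ft_force: [-0.9, 0.2, -0.2]
```

View pics/z4.png

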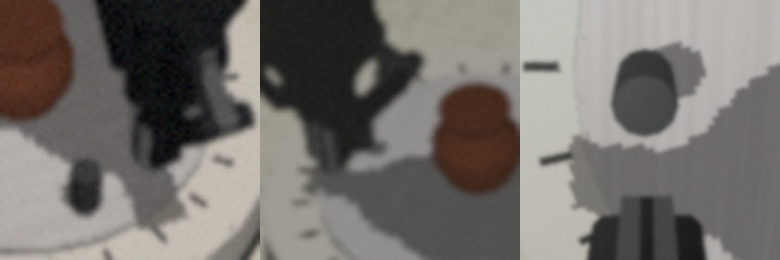

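Side, scene and wrist crops (left to right): the tip is now down beside its shadow, overlapping the stud's height. The finger is centred on the stud in the wrist crop (645 vs 643), with a gap of about 15 mm. The pot is clear.

```bash
python3 -m creep '{"offset":[[0.12,0,0],[0.25,0,0],[0.38,0,0],[0.5,0,0],[0.6,0,0]],"yaw":[0,0,0,0,0]}' | grep -E "pos|ft_force"
python3 -m creep '{"offset":[[0.11,-0.025,0],[0.22,-0.045,0],[0.335,-0.065,0],[0.45,-0.08,0],[0.56,-0.09,0]],"yaw":[2,4,6,8,10]}'| grep -E "pos|ft_force"
cat > look.py <<'E'
import sys;from h import *;from workcell import *
c=read_camera("wrist");np.savez("wl.npz",**c);f=c["frame"];A=np.array([.528,-.077])
# dark bars: keep blobs whose centre lies at the mark's radius (85 mm) or the long line's (116 mm); bar direction by PCA
g=cv2.cvtColor(f,cv2.COLOR_RGB2GRAY).astype(int);m=((cv2.blur(g.astype(np.float32),(25,25))-g)>25).astype(np.uint8)
k,l,s,ce=cv2.connectedComponentsWithStats(m)
for i in range(1,k):
    if not 25<s[i,4]<400: continue
    v,u=np.nonzero(l==i);p=fcast(c,np.c_[u,v],.05)[:,:2];r=np.linalg.norm(p-A,axis=1)
    z=.05 if np.median(r)<.1 else .044
    p=fcast(c,np.c_[u,v],z)[:,:2];r=np.linalg.norm(p-A,axis=1)
    L=np.ptp(r)
    if .06<r.min() and r.max()<.14 and L>.018:
        o=p.mean(0)-A;print("z",z,"n",len(u),"r %.3f-%.3f"%(r.min(),r.max()),"angle %.2f"%np.degrees(np.arctan2(o[1],o[0])),ce[i].round(0))
print(np.round(sense()["ee_pos"],4),sense()["time"])
E
python3 look.py
```

```text
ee_pos: [0.5215, -0.1574, 0.0434]
ft_force: [0.6, 0.9, -0.5]
ee_pos: [0.5079, -0.1555, 0.0435]
ft_force: [1.1, -1.7, -1.4]
z 0.05 n 226 r 0.065-0.099 angle 65.70 [524. 213.]
z 0.044 n 125 r 0.104-0.132 angle 11.71 [478. 327.]
[ 0.5074 -0.1554  0.0434] 8.2
```

The wheel is turning: mark at 65.7°, line at 11.7°, so 54° to go.

```bash
for i in 1; do :; done
python3 -m creep '{"offset":[[0.11,-0.025,0],[0.22,-0.045,0],[0.335,-0.065,0],[0.45,-0.08,0],[0.56,-0.09,0]],"yaw":[2,4,6,8,10]}'| grep -E "pos|ft_force"
python3 -m creep '{"offset":[[0.11,-0.025,0],[0.22,-0.045,0],[0.335,-0.065,0],[0.45,-0.08,0],[0.56,-0.09,0]],"yaw":[2,4,6,8,10]}'| grep -E "pos|ft_force"
python3 look.py
```

```text
ee_pos: [0.4944, -0.1512, 0.0435]
ft_force: [0.1, -3.0, -0.4]
ee_pos: [0.4819, -0.1444, 0.0435]
ft_force: [0.0, -2.8, 0.2]
z 0.05 n 286 r 0.064-0.108 angle 45.34 [526. 213.]
z 0.044 n 122 r 0.105-0.132 angle 11.63 [515. 290.]
[ 0.4816 -0.1442  0.0435] 9.25
```

```bash
python3 -m creep '{"offset":[[0.11,-0.025,0],[0.22,-0.045,0],[0.335,-0.065,0],[0.45,-0.08,0],[0.56,-0.09,0]],"yaw":[2,4,6,8,10]}'| grep -E "pos|ft_force"
python3 -m creep '{"offset":[[0.11,-0.025,0],[0.22,-0.045,0],[0.335,-0.065,0],[0.45,-0.08,0],[0.56,-0.09,0]],"yaw":[2,4,6,8,10]}'| grep -E "pos|ft_force"
python3 -m creep '{"offset":[[0.11,-0.025,0],[0.22,-0.045,0],[0.335,-0.065,0],[0.45,-0.08,0],[0.56,-0.09,0]],"yaw":[2,4,6,8,10]}'| grep -E "pos|ft_force"
python3 look.py; python3 - <<'E'
from h import *
c=np.load("wl.npz");cv2.imwrite("pics/w5.png",c["frame"][:,:,::-1])
E
```

```text
ee_pos: [0.4708, -0.1355, 0.0435]
ft_force: [-0.2, -2.4, 0.3]
ee_pos: [0.4613, -0.1249, 0.0434]
ft_force: [-0.5, -2.8, 1.0]
ee_pos: [0.4538, -0.1128, 0.0434]
ft_force: [-1.1, -2.2, 1.5]
z 0.05 n 389 r 0.063-0.121 angle 13.99 [531. 215.]
[ 0.4537 -0.1124  0.0434] 10.8
```

View pics/w5.png

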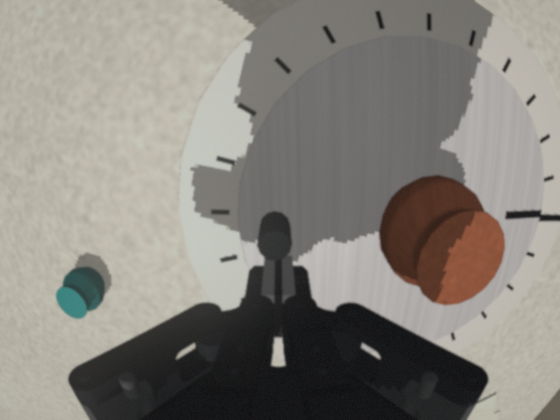

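Wrist view: stud (275,235) against the fingertips, index mark (523,214) nearly in line with the long line (550,217), pot untouched. Next, a finer measurement of the two from the wrist and scene cameras.

```bash
cat > fine.py <<'E'
from h import *;from workcell import *;from scipy.optimize import least_squares
def run(name):
    c=read_camera(name);np.savez(name+"f.npz",**c);cs=fcast if name=="wrist" else cast
    g=cv2.cvtColor(c["frame"],cv2.COLOR_RGB2GRAY).astype(np.float32);d=cv2.blur(g,(25,25))-g
    if name=="scene":d=cv2.medianBlur(g,5)*0+cv2.blur(g,(15,15))-g
    k,l,s,ce=cv2.connectedComponentsWithStats((d>(25 if name=="wrist" else 12)).astype(np.uint8))
    A=np.array([.528,-.077]);t=[]
    for i in range(1,k):
        if s[i,4]<5 or s[i,4]>90:continue
        v,u=np.nonzero(l==i);p=cs(c,np.average(np.c_[u,v],axis=0,weights=d[v,u]),.044)[0,:2]
        if .100<np.linalg.norm(p-A)<.112:t.append(p)
    t=np.array(t);q=least_squares(lambda x:np.linalg.norm(t-x[:2],axis=1)-x[2],[*A,.107],loss="soft_l1",f_scale=.001).x
    print(name,"ticks",len(t),"circle",q.round(4))
    v,u=np.nonzero(d>(25 if name=="wrist" else 8));w=d[v,u];uv=np.c_[u,v]
    for A in(A,q[:2]):
        out=[]
        for z,r0,r1 in((.05,.07,.097),(.044,.107,.128)):
            p=cs(c,uv,z)[:,:2]-A;r=np.linalg.norm(p,axis=1);a=np.degrees(np.arctan2(p[:,1],p[:,0]))
            m=(r>r0)&(r<r1)&(a>2)&(a<22);out+=[np.average(a[m],weights=w[m]),m.sum()]
        print("  mark %.2f (%d)  line %.2f (%d)"%tuple(out),"left %.2f"%(out[0]-out[2]))
run("wrist");run("scene")
E
python3 fine.py
```

```text
wrist ticks 13 circle [ 0.5311 -0.0752  0.1068]
  mark 14.50 (193)  line 11.64 (120) left 2.86
  mark 13.67 (188)  line 11.05 (102) left 2.61
scene ticks 15 circle [ 0.525  -0.0759  0.11  ]
  mark 14.94 (32)  line 11.89 (22) left 3.06
  mark 13.62 (32)  line 11.06 (22) left 2.56
```

Both cameras agree on about 2.7° left.

```bash
python3 -m creep '{"offset":[[0.03,-0.006,0],[0.06,-0.012,0],[0.09,-0.018,0],[0.12,-0.024,0],[0.145,-0.03,0]],"yaw":[0.5,1.1,1.6,2.2,2.6]}'| grep -E "pos|ft_force"
python3 fine.py
```

```text
ee_pos: [0.4525, -0.1092, 0.0434]
ft_force: [-0.8, -1.5, 1.1]
wrist ticks 13 circle [ 0.5272 -0.076   0.1097]
  mark 12.00 (194)  line 11.61 (110) left 0.38
  mark 11.21 (195)  line 11.07 (113) left 0.14
scene ticks 14 circle [ 0.5251 -0.0758  0.11  ]
  mark 12.29 (33)  line 11.88 (22) left 0.41
  mark 11.11 (33)  line 11.03 (22) left 0.08
```

Lined up to a few tenths of a degree. I'll back off along -x, then lift.

```bash
python3 -m creep '{"offset":[[-0.1,0,0],[-0.3,0,0],[-0.5,0,0],[-0.7,0,0],[-0.9,0,0]],"yaw":[0,0,0,0,0]}'| grep -E "pos|ft_force"
python3 -m creep '{"offset":[[0,0,-0.8],[0,0,-2],[0,0,-3.2],[0,0,-4.4],[0,0,-5.5]],"yaw":[0,0,0,0,0]}'| grep -E "pos|ft_force"
python3 -m creep '{"offset":[[0,0,0],[0,0,0],[0,0,0],[0,0,0],[0,0,0]],"yaw":[0,0,0,0,0]}'| grep -E "pos|ft_force"
python3 fine.py; python3 - <<'E'
from h import *
a=np.load("scenef.npz")["frame"][140:340,120:450,::-1]
cv2.imwrite("pics/end.png",cv2.resize(a,None,fx=2.4,fy=2.4,interpolation=2))
E
```

```text
ee_pos: [0.4564, -0.132, 0.0433]
ft_force: [-0.3, 0.1, -0.1]
ee_pos: [0.4563, -0.1317, 0.1823]
ft_force: [0.2, -0.6, -1.0]
ee_pos: [0.4559, -0.1313, 0.1801]
ft_force: [0.3, 0.3, 0.5]
wrist ticks 17 circle [ 0.5259 -0.0764  0.1101]
  mark 11.92 (113)  line 11.64 (80) left 0.28
  mark 11.20 (114)  line 11.15 (79) left 0.05
scene ticks 14 circle [ 0.5251 -0.0758  0.11  ]
  mark 12.29 (31)  line 11.87 (22) left 0.41
  mark 11.11 (31)  line 11.04 (22) left 0.07
```

View pics/end.png

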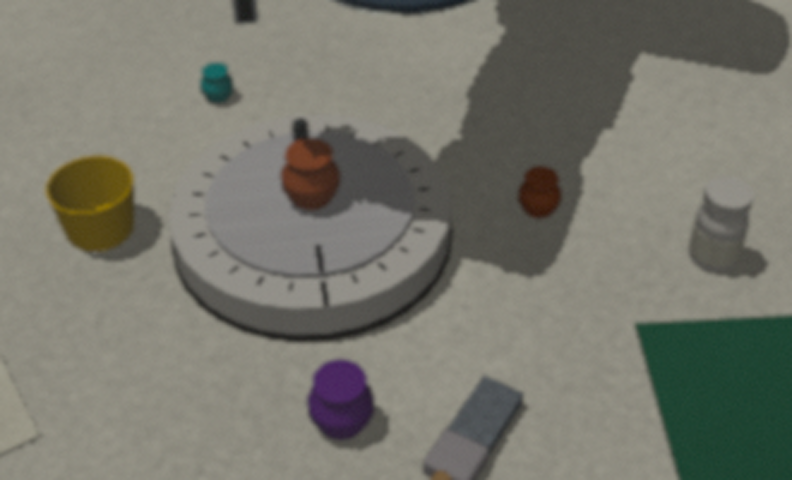

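The final scene view shows the index mark (320,260) in one line with the long line (324,293). The pot, jar, tub and brush are undisturbed, and the hand is clear.

```bash
python3 -c "
from workcell import arm;print(arm.job_done())"
```

```text
the job is handed in; nothing more can be done
None
```

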